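# Lock the drawer unit's sliding door with its drop-on plate

### The job

The sliding door on top of the small drawer unit is shut and I want it locked for carrying. First take the nail clipper out of the trough in front of the door and set it down (do not drop it) on the crate's slatted top beside the unit; then slide the loose metal plate along the unit's top, without lifting it clear, until its hole is over the fixed pin in the trough, and let it drop down flat over the pin so that it blocks the door. Leave the door shut and do not disturb the cup, the lantern or the hair tie holder.

Things in the scene. Friction and masses are not known exactly. Their poses are not given: they have to be found in the camera images.
- crate_top (a point): Centre of the slatted top of the upturned grey milk crate on which everything stands; the top is 400 mm (x) by 600 mm (y) and level, at height 0; slats 29 mm wide run along y with 8 mm gaps. Axes parallel to the world. Fixed.
- unit: White plastic drawer unit, fixed, 170 (x) x 320 (y) x 70 mm high; origin: centre of underside. Along its own y the top is: -160 to -26 mm flat deck, height 70; -26 to +66 trough across the full width, floor at height 60, open at both x ends, with a fixed pin; +67 to +155 grey sliding door lying flat, upper face at height 69, with a rib 9 mm high near its +y edge.
- pin_top (a point): Centre of the top of the fixed steel pin, 10 mm in diameter with a bevelled end, which stands 9 mm up from the trough floor (top 1 mm below the deck), at x = +22, y = +20 mm in the unit's frame. Axes as the unit's.
- door (a joint): Sliding door: 0 m is shut; it grows as the door slides towards the unit's -y over the trough, up to 0.085 m. It moves under about 1 N. It is shut at the start.
- plate_grip (a point): Loose dark steel lock plate (about 280 g), 96 (x) x 76 (y) x 5 mm, lying on the unit's deck, turned up to 17 degrees from the unit's axes; axes are the plate's. This point: centre of its upright grip tab, 27 mm above the underside. Tab 10 mm thick (x), 40 long (y), from 5 to 41 mm above the underside, 18 mm to the -x side of the plate's centre.
- plate_hole (a point): Centre of the plate's 14 mm round through hole, at the level of the plate's underside; it lies 40 mm to the +x side of the grip tab, on the plate's long centre line. Axes are the plate's. In place, the plate's axes are parallel to the unit's.
- clipper_mid (a point): Centre (half-way up) of the steel nail clipper, 62 mm (its x) by 13 mm (y) by 10 mm high (z), about 35 g, lying flat in the unit's trough, roughly along the trough, on the -x side of the pin, where the plate must go.
- cup: Orange ceramic cup, 76 mm across, 85 mm high, beyond the unit's +y end (door end). Origin at the centre of its underside. Leave alone.
- lantern: Black and cream plastic lantern with a press button on top, 80 mm across, 122 mm high, beyond the unit's -y end (deck end). Origin at the centre of its underside. Leave alone.
- holder: Pink silicone hair tie holder, a foot 72 mm across with a knobbed post 92 mm high, on the crate on the unit's -x side towards its door end (unit's y about +50 to +90 mm). Origin at the centre of its underside. Leave alone.

How it is judged:
By the outcome, as a careful person would: the job done as asked, in the order asked, and still so for the second after the job is handed in, with the robot touching nothing.
It also fails if it takes over 45 s, if anything falls off the work surface, if the arm or the gripper's body presses on something with over 40 N, if the wrist force passes 120 N, or if a joint passes its speed limit or range.

### The arm

A 6-joint arm with a two-finger parallel gripper is mounted at the origin on the work surface. World frame = base frame: x ahead of the robot, y to its left, z up, the work surface at z = 0. Lengths are in mm, angles in rad, forces in N, time in s.
With the tool pointing down it reaches from about 250 to 725 mm from the base axis. Payload 4 kg.
Tool frame: the origin (TCP) lies midway between the tips of the shut fingers; the grasp point (between the pads) lies 19 mm behind it; z points along the fingers, y is the direction in which the jaws open and shut (so a half turn about z gives the same grasp; the last joint's range is limited). The gripper opens to 85 mm and grips with 20 to 120 N. Pads are 22 mm wide; open, the fingers measure 114 mm over their backs; the gripper's body (76 mm by 85 mm) begins 54 mm behind the grasp point. The pads swing forward as they close: fully open they stand 13 mm farther back than shut.
Start: joints at [-1.156, 0.241, 0.005, 1.335, 0, 1.571], TCP at [201.502, -457.599, 231.306] pointing down, gripper open.
Joint ranges: [-2.72, 2.72], [-1.05, 1.87], [-1.09, 1.28], [-1.99, 2.15], [-1.42, 1.44], [-3.14, 3.14]. Speed limits (rad/s): [2.79, 2.79, 3.14, 3.14, 3.14, 3.14].

### API

Orientations are given as [roll, pitch, yaw] about the fixed x, y, z axes, in that order (R = Rz(yaw) Ry(pitch) Rx(roll)).
In Python, from workcell import * gives the robot as it stands.
- The arm moves only by the tool carry_out, never from a script. Its arguments are lists of equal length, an entry for each row: "slide": the shift along the tool's x, y, z in mm, a list of three; "turn": the turn, a rotation vector about the tool's x, y, z in rad, a list of three; "hand": the opening, from 0 (shut) to 1 (fully open). In form: {"slide": [[tx, ty, tz], ...], "turn": [[ax, ay, az], ...], "hand": [hand, ...]}. A call has 1 to 5 rows; each row shifts and turns the commanded pose from where the row before left it, along the tool's axes as they then stand; what a row does not reach is not made up. A row lasts 1/12 s, in which the tool goes at most 41.7 mm and 7.16 degrees, less where a joint would pass 70% of its speed; a pose out of reach is approached as far as the arm can. A call with a gripper value outside its range is refused whole. The fingers move at their own pace and stop on an object; "grip_force" is the grip in N (left out, the last holds). Time passes only in rows, so rows that do not move let the fingers close. It gives the time, the measured TCP pose, the force and the opening at its end, in the units of the state.
- get_state(): the state, without advancing time (a new reading comes with each control period).
- get_image(name): name is "scene" or "side" or "wrist"; returns a dict with "img" (420x560x3 uint8, red, green, blue), "range_z" (420x560 float32, mm along the optical axis (not along the pixel's ray), 0 where there is no reading), "fx", "fy", "cx", "cy" (pixels), "cam_to_world" (4x4, takes a point from camera to world coordinates). Camera axes: x right, y down, z forward; pixel columns grow to the right and rows downward; lengths in mm; the calibration is good to about 2 mm. A picture is of the moment at which its call begins.
- close_job(): hands the job in, once; it reports no verdict.
The state is a dict: "clock": time; "qpos": joint angles; "qd": joint speeds; "tau": joint torques, N m; "eef_pos": TCP position; "eef_rot": TCP orientation; "contact_force": force on the tool from outside, world axes, zero at the start; "wrist_torque": the same for the moment, N m; "gripper_width": finger opening in mm.
Only numpy, scipy, OpenCV 4.12 (cv2) and the standard library are available. Lean on these libraries where they do the work, as an engineer would, in place of code of your own. Each camera call takes 0.05 s, during which the arm holds its last target. There are 200 camera calls.

## Working session

There is one attempt and no reset: what is moved stays moved. The work goes in short steps, Python scripts to look and compute and a tool call to move; the robot and the scene stay as the last step left them, time stands still between calls to the robot, and variables do not carry over. Pictures are saved under pics/ and viewed, about 8 in all and at most 12, crops included, and the job is handed in when it is done.

Besides the shell and the picture viewer there is one more tool, called after "Emit:" as name(argument=value, ...) on one line, values as JSON. carry_out: Moves the arm, as the interface text tells. Its arguments: {"type":"object","properties":{"slide":{"type":"array","items":{"type":"array","items":{"type":"number"}}},"turn":{"type":"array","items":{"type":"array","items":{"type":"number"}}},"hand":{"type":"array","items":{"type":"number"}},"grip_force":{"type":"number"}},"required":["slide","turn","hand"]}

```bash
mkdir -p pics; ls
cat > h.py <<'E'
from workcell import *
import numpy as np, cv2
from scipy.spatial.transform import Rotation as R
def cloud(d):
    z=d["range_z"]; v,u=np.mgrid[:z.shape[0],:z.shape[1]]
    p=np.stack([(u-d["cx"])/d["fx"]*z,(v-d["cy"])/d["fy"]*z,z,np.ones_like(z)],-1)
    w=(p@np.array(d["cam_to_world"]).T)[...,:3]; w[z==0]=np.nan
    return w
def save(n,im): cv2.imwrite(f"pics/{n}.png",cv2.cvtColor(im,cv2.COLOR_RGB2BGR))
E
python3 - <<'E'
from h import *
for n in("scene","side","wrist"):
    d=get_image(n); save(n,d["img"]); np.savez(f"{n}.npz",img=d["img"],w=cloud(d)); print(n,np.round(d["cam_to_world"],2).tolist(),d["fx"])
print(get_state())
a=[cv2.imread(f"pics/{n}.png") for n in("scene","side")]
cv2.imwrite("pics/both.png",np.hstack([cv2.resize(x,(400,300)) for x in a]))
E
```

```text
pics
scene [[0.04, 0.8, -0.6, 1117.36], [1.0, -0.02, 0.04, -35.59], [0.01, -0.61, -0.8, 842.02], [0.0, 0.0, 0.0, 1.0]] 521.1769492653957
side [[1.0, -0.03, 0.0, 539.95], [-0.02, -0.73, 0.69, -434.4], [-0.02, -0.69, -0.73, 563.4], [0.0, 0.0, 0.0, 1.0]] 406.50814582897664
wrist [[0.4, -0.88, -0.26, 266.36], [-0.92, -0.39, -0.11, -429.06], [-0.0, 0.28, -0.96, 373.51], [0.0, 0.0, 0.0, 1.0]] 319.5352313838699
{'clock': 0.15, 'qpos': array([-1.15600157e+00,  2.41208289e-01,  4.05597417e-03,  1.33522910e+00,
        4.19766385e-05,  1.57078848e+00]), 'qd': array([-0.00170394, -0.00062435,  0.0037987 , -0.00146266,  0.00110777,
        0.00106738]), 'tau': array([ 3.76020116e-04, -3.72635400e+01,  2.52638590e+01,  1.23577603e-02,
        7.88339003e-05, -1.00641168e-05]), 'eef_pos': array([ 201.31934843, -457.15527195,  230.6417927 ]), 'eef_rot': array([-3.14000757e+00, -4.19890314e-05,  4.14802547e-01]), 'contact_force': array([-0.23070165,  1.10847622,  0.13290902]), 'wrist_torque': array([ 0.04479354,  0.01683861, -0.01740486]), 'gripper_width': 85.63538519222074}
```

View pics/scene.png

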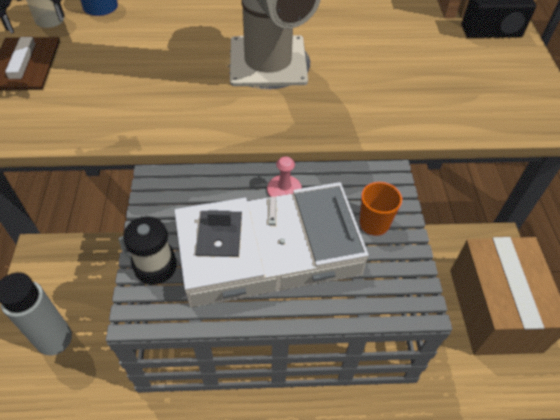

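The scene view shows the unit in the middle with the plate at about (220,235), the clipper at (272,210) and the pin at (282,241). The holder is at (285,180), the cup at (380,208) and the lantern at (150,250).

Run:
```python
from h import *
for n in("scene","side"):
    f=np.load(n+".npz"); w=f["w"]; img=f["img"].astype(int)
    # top-down map 1 px = 1mm over crate
    z=w[...,2]
    if n=="scene":
        for nm,(u,v) in dict(crate=(150,310),plate=(225,245),pin=(282,241),clip=(272,210),deck=(200,262),trough=(285,265),door=(320,220),cup=(380,190),lan=(147,235),hold=(286,163)).items(): print(nm,np.round(w[v,u],1),img[v,u])
    X0,X1,Y0,Y1=300,800,-330,330
    ok=np.isfinite(z)&(z>-25)&(w[...,0]>250)&(w[...,0]<750)&(abs(w[...,1])<330)
    print(n,ok.sum())
    hh,e=np.histogram(z[ok],bins=np.arange(-25,130,3)); print([(int(a),int(b)) for a,b in zip(e,hh) if b>150])
    # unit top
    m=ok&(z>62)&(z<78)&(img.min(-1)>150)
    p=w[m][:,:2].astype(np.float32); print(cv2.minAreaRect(p))
    m2=ok&(z>52)&(z<85)
    lab=cv2.connectedComponentsWithStats(m2.astype(np.uint8))
    i=1+np.argmax(lab[2][1:,4]); p=w[lab[1]==i][:,:2].astype(np.float32); r=cv2.minAreaRect(p);print(r)
```

```text
crate [ 697.3 -228.     0.8] [129 132 131]
plate [613.7 -93.4  75.3] [88 87 90]
pin [605.4   7.   70.9] [166 172 169]
clip [533.9  -8.2  68.1] [208 202 202]
deck [ 646.3 -135.6   74. ] [215 216 220]
trough [650.5  10.3  63.5] [216 216 221]
door [559.1  79.2  67.6] [118 123 125]
cup [489.6 202.   65.5] [118  57   9]
lan [ 616.8 -221.2  116.3] [36 34 35]
hold [437.7  22.2  90.8] [217 146 160]
scene 61824
[(-25, 388), (-22, 422), (-19, 549), (-16, 605), (-13, 585), (-10, 1326), (-7, 1783), (-4, 5830), (-1, 21351), (2, 6565), (5, 217), (8, 240), (11, 343), (14, 323), (17, 247), (20, 202), (23, 209), (26, 202), (29, 234), (32, 290), (35, 357), (38, 326), (41, 394), (44, 314), (47, 262), (50, 384), (53, 334), (56, 663), (59, 2883), (62, 921), (65, 733), (68, 5096), (71, 2893), (74, 1362), (77, 531), (80, 188), (83, 278), (110, 305), (113, 420), (116, 378)]
((582.7987060546875, -16.609298706054688), (173.90188598632812, 320.5394592285156), 10.332497596740723)
((584.4353637695312, -16.333053588867188), (177.12863159179688, 320.5532531738281), 10.354832649230957)
side 76364
[(-25, 205), (-22, 251), (-19, 242), (-16, 269), (-13, 447), (-10, 573), (-7, 796), (-4, 1229), (-1, 29048), (2, 15897), (5, 156), (8, 281), (11, 423), (14, 321), (17, 171), (32, 262), (35, 381), (38, 369), (41, 340), (44, 282), (47, 211), (50, 236), (53, 453), (56, 241), (59, 2249), (62, 2031), (65, 460), (68, 2914), (71, 7367), (74, 1875), (77, 1422), (80, 217), (83, 188), (86, 212), (110, 411), (113, 990), (116, 1148), (119, 335), (122, 206)]
((583.87451171875, -14.570541381835938), (170.0543670654297, 321.7904968261719), 10.167412757873535)
((577.9014892578125, 13.397552490234375), (172.98391723632812, 380.4667663574219), 10.131255149841309)
```

View pics/side.png

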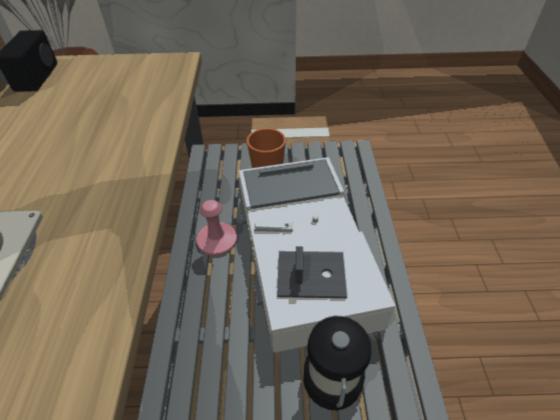

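The side view shows the clipper at about (273,227) and the pin at (315,219). The plate's tab is at (299,263) and its hole at (327,273), and the plate lies nearly parallel to the world axes. Next I'll measure the clipper and plate poses.

```bash
cat >> h.py <<'E'
U=np.array([583.8,-15.3]); UY=0.1780
def unit(p,o=None):
    c,s=np.cos(UY),np.sin(UY); q=np.asarray(p)[...,:2]-(U if o is None else o); return q@np.array([[c,-s],[s,c]])
def world(q): 
    c,s=np.cos(UY),np.sin(UY); return U+np.array([[c,-s],[s,c]])@np.asarray(q,float)
def rect(p,name):
    r=cv2.minAreaRect(p.astype(np.float32)); print(name,len(p),np.round(r[0],1),np.round(r[1],1),round(r[2],1))
def go(p,yaw=None):
    s=get_state(); Rm=R.from_euler("xyz",s["eef_rot"]); d=Rm.inv().apply(np.array(p)-s["eef_pos"])
    print("at",np.round(s["eef_pos"],1),np.round(s["eef_rot"],3),"F",np.round(s["contact_force"],1),"w",round(s["gripper_width"],1),"t",round(s["clock"],2))
    print("slide(tool)",np.round(d,1))
    if yaw is not None: print("turn",np.round((Rm.inv()*R.from_euler("xyz",[np.pi,0,yaw])).as_rotvec(),3))
E
python3 - <<'E'
from h import *
for n in("scene","side"):
    f=np.load(n+".npz"); w=f["w"]; img=f["img"].astype(int); g=img.mean(-1)
    u=unit(w[...,:2]); z=w[...,2]
    inu=(abs(u[...,0])<84)
    m=inu&(u[...,1]>-18)&(u[...,1]<58)&(u[...,0]<5)&((z>65.5)|(g<170)); rect(w[m][:,:2],n+" clip")
    print(np.round(np.median(u[m],0),1))
    m=inu&(u[...,1]>0)&(u[...,1]<40)&(u[...,0]>5)&(u[...,0]<40)&(z>65.5); print("pin",m.sum(),np.median(u[m],0))
    m=inu&(u[...,1]>-158)&(u[...,1]<-26)&(g<130)&(z<82); rect(w[m][:,:2],n+" plate")
    m=inu&(u[...,1]>-158)&(u[...,1]<-26)&(z>92); rect(w[m][:,:2],n+" tab")
    if n=="scene":
        print("crate corners",w[168,140],w[168,400],w[318,430],w[318,125])
go([534,-8,200],.178)
E
```

```text
scene clip 316 [541.8  -3.6] [87.9 73. ] 9.9
[-42.8  13.3]
pin 25 [22.30030839 18.13952992]
scene plate 2348 [ 608.7 -104.3] [150.5 131.8] 10.2
scene tab 253 [ 569.  -104.2] [12.2 40. ] 0.5
crate corners [ 362.34112336 -284.68716194    0.72221506] [375.73528924 275.74748721  -0.99764688] [nan nan nan] [ 711.16630227 -269.7081981     0.90006542]
side clip 449 [531.7  -9. ] [18.5 62.9] 86.8
[-50.2  14.2]
pin 30 [21.8580416  18.55883448]
side plate 3505 [ 601.  -110.7] [167.9 121.9] 10.1
side tab 234 [ 568.7 -103.5] [40.5  9.6] 87.0
at [ 201.3 -457.2  230.6] [-3.14  -0.     0.415] F [-0.2  1.1  0.1] w 85.6 t 0.15
slide(tool) [ 485.5 -276.9   31.1]
turn [-0.002  0.     0.237]
```

Emit:
carry_out(slide=[[30,-17,0],[30,-17,0],[30,-17,0],[30,-17,0],[30,-17,0]], turn=[[0,0,0],[0,0,0],[0,0,0],[0,0,0],[0,0,0]], hand=[0.45,0.45,0.45,0.45,0.45], grip_force=30)

```text
clock: 0.57
eef_pos: [304.9, -317.9, 231.0]
eef_rot: [-3.141, 0.0, 0.414]
contact_force: [0.5, 0.6, -0.1]
gripper_width: 38.5
```

Emit:
carry_out(slide=[[30,-17,0],[30,-17,0],[30,-17,0],[30,-17,0],[30,-17,0]], turn=[[0,0,0],[0,0,0],[0,0,0],[0,0,0],[0,0,0]], hand=[0.45,0.45,0.45,0.45,0.45])

```text
clock: 0.98
eef_pos: [408.1, -179.5, 231.2]
eef_rot: [-3.141, 0.0, 0.415]
contact_force: [0.7, -0.4, -0.3]
gripper_width: 38.1
```

Emit:
carry_out(slide=[[30,-17,0],[30,-17,0],[30,-17,0],[30,-17,0],[30,-17,0]], turn=[[0,0,0],[0,0,0],[0,0,0],[0,0,0],[0,0,0]], hand=[0.45,0.45,0.45,0.45,0.45])

```text
clock: 1.4
eef_pos: [511.1, -41.2, 231.0]
eef_rot: [-3.141, 0.0, 0.415]
contact_force: [0.5, -0.3, -0.1]
gripper_width: 38.9
```

Emit:
carry_out(slide=[[0,0,0],[0,0,0],[0,0,0],[0,0,0],[0,0,0]], turn=[[0,0,0.1],[0,0,0.1],[0,0,0.1],[0,0,0.1],[0,0,0.065]], hand=[0.45,0.45,0.45,0.45,0.45])

```text
clock: 1.82
eef_pos: [510.3, -42.6, 230.8]
eef_rot: [3.142, 0.001, -0.054]
contact_force: [0.0, 0.7, 0.2]
gripper_width: 38.1
```

Run:
```python
from h import *
d=get_image("wrist"); save("w2",d["img"]); w=cloud(d); g=d["img"].mean(-1)
u=unit(w[...,:2]); z=w[...,2]
inu=(abs(u[...,0])<84)
m=inu&(u[...,1]>-15)&(u[...,1]<55)&(u[...,0]<5)&(z>65)&(z<80); 
l=cv2.connectedComponentsWithStats(m.astype(np.uint8)); i=1+np.argmax(l[2][1:,4]); rect(w[l[1]==i][:,:2],"clip")
m=inu&(u[...,1]>0)&(u[...,1]<40)&(u[...,0]>5)&(u[...,0]<40)&(z>65.5); print("pin",m.sum(),np.median(u[m],0))
m=inu&(z>92)&(z<125)&(u[...,1]<-26); rect(w[m][:,:2],"tab") if m.sum()>5 else 0
go([532,-9,100],-.05)
```

```text
clip 872 [531.7  -7. ] [13.3 62. ] 86.3
pin 100 [20.37608333 19.2545937 ]
tab 9496 [ 581.4 -178.3] [ 73.5 183.9] 28.2
at [510.4 -42.7 230.9] [-3.142e+00  1.000e-03 -5.500e-02] F [-0.  -0.3  0. ] w 38.7 t 1.87
slide(tool) [ 19.9 -34.8 130.8]
turn [-0.     0.001 -0.005]
```

View pics/w2.png

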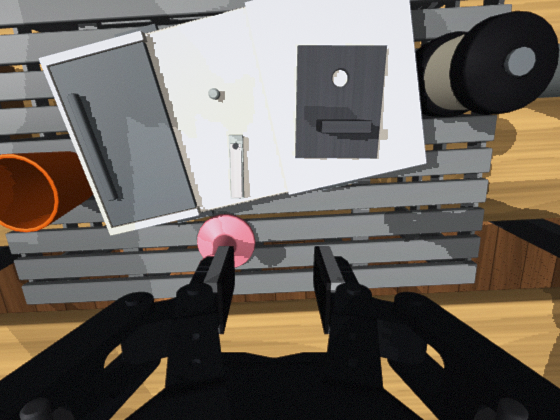

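The wrist view shows the clipper at about (237,165) and lying clear. The pin is at (214,93), the plate's hole at (340,78) and its tab at (346,127). I'll descend on the clipper.

Emit:
carry_out(slide=[[10,-18,20],[9.5,-18.5,20],[0,0,35],[0,0,35],[0,0,25]], turn=[[0,0,0.01],[0,0,0],[0,0,0],[0,0,0],[0,0,0]], hand=[0.45,0.45,0.45,0.45,0.45])

```text
clock: 2.28
eef_pos: [529.9, -18.8, 93.4]
eef_rot: [-3.131, 0.003, -0.039]
contact_force: [-0.6, -0.5, 0.3]
gripper_width: 38.0
```

Emit:
carry_out(slide=[[0,0,15],[0,0,10],[0,0,5],[0,0,2],[0,0,0]], turn=[[0,0,0],[0,0,0],[0,0,0],[0,0,0],[0,0,0]], hand=[0.45,0.45,0.45,0.45,0.45])

```text
clock: 2.7
eef_pos: [531.9, -18.9, 64.8]
eef_rot: [-3.131, -0.001, -0.041]
contact_force: [1.2, 0.5, -0.3]
gripper_width: 38.5
```

Emit:
carry_out(slide=[[0,0,0],[0,0,0],[0,0,0],[0,0,0],[0,0,0]], turn=[[0,0,0],[0,0,0],[0,0,0],[0,0,0],[0,0,0]], hand=[0.3,0.2,0.1,0,0], grip_force=30)

```text
clock: 3.12
eef_pos: [532.6, -18.8, 65.8]
eef_rot: [-3.131, -0.003, -0.041]
contact_force: [-0.1, 0.6, 7.3]
gripper_width: 11.6
```

Emit:
carry_out(slide=[[0,0,0],[0,0,0],[0,0,-5],[0,0,-10],[0,0,-15]], turn=[[0,0,0],[0,0,0],[0,0,0],[0,0,0],[0,0,0]], hand=[0,0,0,0,0])

```text
clock: 3.53
eef_pos: [529.9, -19.2, 93.8]
eef_rot: [-3.132, 0.004, -0.041]
contact_force: [0.2, -1.0, -0.2]
gripper_width: 11.7
```

The move fell about 11 mm short in y, because the speed limit clipped a row. I'll check whether the fingers hold the clipper.

Run:
```python
from h import *
d=get_image("wrist"); e=get_image("side")
save("w3",np.hstack([cv2.resize(d["img"][100:400,100:450],(400,343)),cv2.resize(e["img"][130:330,180:413],(400,343))]))
go([455,-105,200],-.04)
```

```text
at [533.2 -19.3  96.9] [-3.132 -0.005 -0.041] F [0.4 0.4 0.7] w 11.7 t 3.63
slide(tool) [ -74.2   87.8 -104.3]
turn [-0.01  -0.005 -0.001]
```

View pics/w3.png

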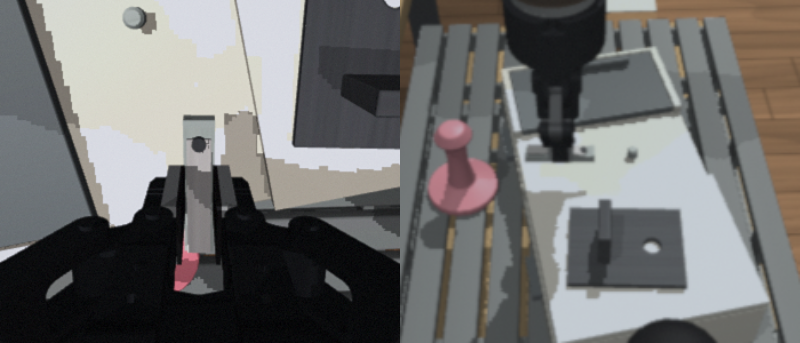

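The clipper is held at its middle and aligned between the pads (wrist crop, about (200,190)). I'll lift it, carry it to the crate on the unit's -x side, and lower it.

Emit:
carry_out(slide=[[0,0,-20],[0,0,-25],[-15,18,-15],[-15,18,0],[-15,18,0]], turn=[[0,0,0],[0,0,0],[-0.01,0,0],[0,0,0],[0,0,0]], hand=[0,0,0,0,0])

```text
clock: 4.05
eef_pos: [484.6, -72.3, 155.1]
eef_rot: [3.141, -0.002, -0.04]
contact_force: [-0.5, -0.6, -0.1]
gripper_width: 11.7
```

Emit:
carry_out(slide=[[-15,18,0],[-14,16,0],[0,0,0],[0,0,20],[0,0,30]], turn=[[0,0,0],[0,0,0],[0,0,0],[0,0,0],[0,0,0]], hand=[0,0,0,0,0])

```text
clock: 4.47
eef_pos: [456.8, -105.6, 106.3]
eef_rot: [3.14, -0.008, -0.042]
contact_force: [0.6, 0.3, -1.2]
gripper_width: 11.6
```

Emit:
carry_out(slide=[[0,0,30],[0,0,25],[0,0,20],[0,0,10],[0,0,0]], turn=[[0,0,0],[0,0,0],[0,0,0],[0,0,0],[0,0,0]], hand=[0,0,0,0,0])

```text
clock: 4.88
eef_pos: [451.5, -103.7, 16.4]
eef_rot: [-3.14, 0.006, -0.041]
contact_force: [-0.4, 0.3, -1.8]
gripper_width: 11.9
```

Run:
```python
from h import *
go([455,-105,6],-.04)
```

```text
at [ 451.5 -103.7   16.4] [-3.14   0.006 -0.041] F [-0.4  0.3 -1.8] w 11.9 t 4.88
slide(tool) [ 3.6  1.1 10.4]
turn [-0.001  0.006 -0.001]
```

Emit:
carry_out(slide=[[0,0,4],[0,0,2],[0,0,1],[0,0,1],[0,0,0]], turn=[[0,0,0],[0,0,0],[0,0,0],[0,0,0],[0,0,0]], hand=[0,0,0,0,0])

```text
clock: 5.3
eef_pos: [454.4, -104.7, 11.7]
eef_rot: [3.142, -0.001, -0.041]
contact_force: [-0.2, 0.1, 0.4]
gripper_width: 11.4
```

Emit:
carry_out(slide=[[0,0,1],[0,0,0],[0,0,1],[0,0,0],[0,0,0]], turn=[[0,0,0],[0,0,0],[0,0,0],[0,0,0],[0,0,0]], hand=[0,0,0,0,0])

```text
clock: 5.72
eef_pos: [453.8, -104.6, 9.1]
eef_rot: [-3.141, 0.0, -0.041]
contact_force: [-1.1, -1.1, -0.3]
gripper_width: 12.3
```

Emit:
carry_out(slide=[[0,0,1],[0,0,0],[0,0,1],[0,0,0],[0,0,0]], turn=[[0,0,0],[0,0,0],[0,0,0],[0,0,0],[0,0,0]], hand=[0,0,0,0,0])

```text
clock: 6.13
eef_pos: [453.7, -104.6, 7.1]
eef_rot: [-3.141, 0.0, -0.041]
contact_force: [-0.6, 0.5, -1.4]
gripper_width: 11.8
```

Emit:
carry_out(slide=[[0,0,0.7],[0,0,0],[0,0,0],[0,0,0],[0,0,0]], turn=[[0,0,0],[0,0,0],[0,0,0],[0,0,0],[0,0,0]], hand=[0,0,0,0,0])

```text
clock: 6.55
eef_pos: [453.9, -104.6, 6.5]
eef_rot: [-3.141, 0.0, -0.041]
contact_force: [0.3, 0.5, -0.5]
gripper_width: 11.3
```

Emit:
carry_out(slide=[[0,0,0.7],[0,0,0],[0,0,0.7],[0,0,0],[0,0,0]], turn=[[0,0,0],[0,0,0],[0,0,0],[0,0,0],[0,0,0]], hand=[0,0,0,0,0])

```text
clock: 6.97
eef_pos: [454.0, -104.7, 5.8]
eef_rot: [-3.142, -0.001, -0.041]
contact_force: [-1.4, 0.3, 5.7]
gripper_width: 11.5
```

The clipper is on the slats (5.7 N upward). I'll release it and rise.

Emit:
carry_out(slide=[[0,0,0],[0,0,0],[0,0,0],[0,0,0],[0,0,-5]], turn=[[0,0,0],[0,0,0],[0,0,0],[0,0,0],[0,0,0]], hand=[0.2,0.25,0.3,0.35,0.4])

```text
clock: 7.38
eef_pos: [452.9, -104.4, 9.3]
eef_rot: [-3.141, 0.002, -0.041]
contact_force: [-0.3, 0.6, -0.9]
gripper_width: 34.1
```

Emit:
carry_out(slide=[[0,0,-20],[0,0,-30],[0,0,-35],[0,0,-35],[0,0,-35]], turn=[[0,0,0],[0,0,0],[0,0,0],[0,0,0],[0,0,0]], hand=[0.4,0.4,0.4,0.4,0.4])

```text
clock: 7.8
eef_pos: [453.3, -104.5, 166.8]
eef_rot: [-3.141, 0.0, -0.041]
contact_force: [0.3, -0.5, 0.5]
gripper_width: 34.1
```

Emit:
carry_out(slide=[[0,0,-25],[0,0,-25],[0,0,-10],[0,0,0],[0,0,0]], turn=[[0,0,0],[0,0,0],[0,0,0],[0,0,0],[0,0,0]], hand=[0.4,0.4,0.4,0.4,0.4])

```text
clock: 8.22
eef_pos: [454.0, -104.7, 225.4]
eef_rot: [3.142, -0.001, -0.041]
contact_force: [0.2, 0.7, -1.2]
gripper_width: 34.5
```

Run:
```python
from h import *
d=get_image("wrist"); save("w4",d["img"]); w=cloud(d); g=d["img"].mean(-1)
u=unit(w[...,:2]); z=w[...,2]
inu=(abs(u[...,0])<84)
m=(abs(w[...,0]-454)<60)&(abs(w[...,1]+105)<45)&(z>5)&(z<20); rect(w[m][:,:2],"clip")
m=(abs(u[...,0]-22)<12)&(abs(u[...,1]-20)<12)&(z>65.5); print("pin",m.sum(),np.median(w[m],0))
m=inu&(z>102)&(z<118)&(u[...,1]<-26)&(u[...,1]>-155)&(w[...,0]>540); rect(w[m][:,:2],"tab")
m=inu&(z>71)&(z<82)&(u[...,1]<-20)&(u[...,1]>-158)&(g<120)&(w[...,0]>535); rect(w[m][:,:2],"plate")
m=inu&(z>55)&(z<85); print("unit top",[np.median(z[m&(a<u[...,1])&(u[...,1]<b)&(u[...,0]>25)]) for a,b in((-158,-145),(-20,5),(40,60))])
go([569,-104,150],-.02)
```

```text
clip 640 [ 453.3 -104.4] [13.  62.2] 87.5
pin 134 [600.05661535   6.60698109  69.0612245 ]
tab 882 [ 566.9 -103.6] [40.1 10.4] 87.1
plate 7546 [ 575.1 -104.3] [75.5 76.5] 86.9
unit top [np.float64(nan), np.float64(60.42167796574631), np.float64(60.49647143656571)]
at [ 453.4 -104.5  224.4] [-3.141e+00  1.000e-03 -4.100e-02] F [ 0.5  0.5 -0.5] w 33.8 t 8.27
slide(tool) [115.6  -5.2  74.3]
turn [-0.     0.001 -0.021]
  return _methods._mean(a, axis=axis, dtype=dtype,
  ret = ret.dtype.type(ret / rcount)
```

View pics/w4.png

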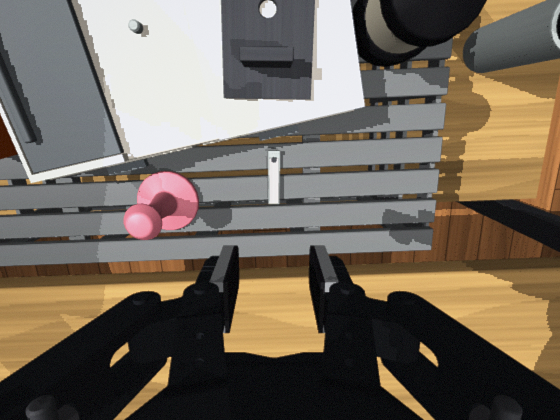

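The clipper is flat on the slats at (275,178) in the image. The plate's tab is at (267,55), which puts it at (567,-103.6) in the world with yaw -0.05. The hole shows at (268,8) and the pin at (136,26). I'll move over the tab and turn a quarter turn.

Emit:
carry_out(slide=[[23,-1,0],[23,-1,0],[23,-1,0],[23,-1,0],[21.5,-1.5,0]], turn=[[0,0,0],[0,0,0],[0,0,0],[0,0,0],[0,0,0]], hand=[0.55,0.55,0.55,0.55,0.55])

```text
clock: 8.68
eef_pos: [567.6, -103.7, 222.7]
eef_rot: [-3.141, 0.004, -0.041]
contact_force: [0.7, 0.9, -0.4]
gripper_width: 46.7
```

Emit:
carry_out(slide=[[0,0,0],[0,0,0],[0,0,0],[0,0,0],[0,0,0]], turn=[[0,0,-0.104],[0,0,-0.104],[0,0,-0.104],[0,0,-0.104],[0,0,-0.104]], hand=[0.55,0.55,0.55,0.55,0.55])

```text
clock: 9.1
eef_pos: [566.4, -103.6, 222.5]
eef_rot: [-3.139, 0.004, 0.484]
contact_force: [-0.8, 0.3, 0.4]
gripper_width: 47.0
```

Emit:
carry_out(slide=[[0,0,0],[0,0,0],[0,0,0],[0,0,0],[0,0,0]], turn=[[0,0,-0.104],[0,0,-0.104],[0,0,-0.104],[0,0,-0.104],[0,0,-0.104]], hand=[0.55,0.55,0.55,0.55,0.55])

```text
clock: 9.52
eef_pos: [566.4, -103.6, 222.7]
eef_rot: [-3.137, 0.001, 1.004]
contact_force: [0.6, 1.4, -0.2]
gripper_width: 47.1
```

Emit:
carry_out(slide=[[0,0,0],[0,0,0],[0,0,0],[0,0,0],[0,0,0]], turn=[[0,0,-0.104],[0,0,-0.104],[0,0,-0.104],[0,0,-0.104],[0,0,-0.104]], hand=[0.55,0.55,0.55,0.55,0.55])

```text
clock: 9.93
eef_pos: [566.4, -103.6, 222.7]
eef_rot: [-3.137, -0.001, 1.524]
contact_force: [-0.2, 0.0, 0.4]
gripper_width: 47.0
```

Run:
```python
from h import *
go([567.3,-103.6,78.5],1.52)
```

```text
at [ 566.4 -103.6  222.7] [-3.137e+00 -1.000e-03  1.524e+00] F [-0.2  0.   0.4] w 47.0 t 9.93
slide(tool) [-1.000e-01  1.600e+00  1.442e+02]
turn [-0.004 -0.001  0.004]
```

Emit:
carry_out(slide=[[0,0.5,25],[0,0.3,30],[0,0,30],[0,0,25],[0,0,15]], turn=[[-0.004,0,0],[0,0,0],[0,0,0],[0,0,0],[0,0,0]], hand=[0.55,0.55,0.55,0.55,0.55])

```text
clock: 10.35
eef_pos: [565.0, -103.2, 94.5]
eef_rot: [-3.137, -0.001, 1.519]
contact_force: [-0.4, -0.4, -0.3]
gripper_width: 47.2
```

Emit:
carry_out(slide=[[0,0,8],[0,0,5],[0,0,3],[0,0,2],[0,0,0]], turn=[[0,0,0],[0,0,0],[0,0,0],[0,0,0],[0,0,0]], hand=[0.55,0.55,0.55,0.55,0.55])

```text
clock: 10.77
eef_pos: [569.2, -103.9, 82.5]
eef_rot: [3.137, -0.0, 1.519]
contact_force: [0.4, 0.6, -0.5]
gripper_width: 46.9
```

Run:
```python
from h import *
go([567.3,-103.6,78.5],1.52)
```

```text
at [ 569.2 -103.9   82.5] [ 3.137 -0.     1.519] F [ 0.4  0.6 -0.5] w 46.9 t 10.77
slide(tool) [ 0.2 -1.9  4. ]
turn [ 0.005 -0.    -0.001]
```

Emit:
carry_out(slide=[[0,-1.5,2],[0,0,0],[0,0,0],[0,0,0],[0,0,0]], turn=[[0.004,0,0],[0,0,0],[0,0,0],[0,0,0],[0,0,0]], hand=[0.5,0.4,0.3,0.2,0.1], grip_force=40)

```text
clock: 11.18
eef_pos: [567.4, -103.8, 80.6]
eef_rot: [3.141, -0.0, 1.519]
contact_force: [-0.8, 0.1, -1.1]
gripper_width: 9.4
```

Emit:
carry_out(slide=[[0,0,0],[0,0,0],[0,0,0],[0,0,0],[0,0,0]], turn=[[0,0,0],[0,0,0],[0,0,0],[0,0,0],[0,0,0]], hand=[0,0,0,0,0])

```text
clock: 11.6
eef_pos: [567.4, -103.8, 80.5]
eef_rot: [3.141, -0.0, 1.519]
contact_force: [-1.8, 0.8, 5.6]
gripper_width: 9.6
```

Run:
```python
from h import *
d=get_image("wrist"); save("w5",d["img"])
w=cloud(d); z=w[...,2]
np.savez("w5.npz",w=w,img=d["img"])
go([561.1,-0.5,80.5],1.7488)
```

```text
at [ 567.4 -103.8   80.5] [ 3.141 -0.     1.519] F [-1.1  0.1  5.7] w 9.6 t 11.65
slide(tool) [102.9 -11.7   0. ]
turn [ 0.001 -0.    -0.23 ]
```

View pics/w5.png

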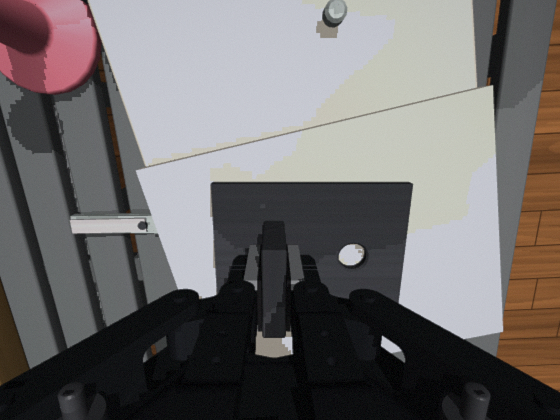

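The tab is gripped at (275,280), with the hole visible at (351,255) and the pin at (335,12). I'll turn the plate parallel to the unit and slide it most of the way.

Emit:
carry_out(slide=[[0,0,0],[0,0,0],[0,0,0],[0,0,0],[0,0,0]], turn=[[0,0,-0.06],[0,0,-0.06],[0,0,-0.06],[0,0,-0.05],[0,0,0]], hand=[0,0,0,0,0])

```text
clock: 12.07
eef_pos: [568.0, -103.8, 80.6]
eef_rot: [3.14, 0.0, 1.75]
contact_force: [0.6, -0.5, 4.8]
gripper_width: 9.3
```

Emit:
carry_out(slide=[[8,2,0],[10,2,0],[10,2,0],[10,2,0],[8,2,0]], turn=[[0,0,0],[0,0,0],[0,0,0],[0,0,0],[0,0,0]], hand=[0,0,0,0,0])

```text
clock: 12.48
eef_pos: [569.3, -56.9, 80.6]
eef_rot: [3.141, 0.002, 1.748]
contact_force: [0.9, -1.9, 0.1]
gripper_width: 9.6
```

Emit:
carry_out(slide=[[8,2,0],[8,0,0],[8,0,0],[0,0,0],[0,0,0]], turn=[[0,0,0],[0,0,0],[0,0,0],[0,0,0],[0,0,0]], hand=[0,0,0,0,0])

```text
clock: 12.9
eef_pos: [566.9, -31.1, 80.5]
eef_rot: [3.14, -0.001, 1.75]
contact_force: [0.5, -0.8, 6.6]
gripper_width: 9.8
```

Run:
```python
from h import *
d=get_image("wrist"); save("w6",d["img"])
w=cloud(d); np.savez("w6.npz",w=w,img=d["img"],K=[d["fx"],d["fy"],d["cx"],d["cy"]],T=d["cam_to_world"])
go([561.1,-0.5,80.5],1.7488)
# edge directions: plate rows of depth z~75
u=unit(w[...,:2]);z=w[...,2];g=d["img"].mean(-1)
m=(z>71)&(z<80)&(g<110)&(u[...,0]>0)&(u[...,0]<75)&(u[...,1]>-70)&(u[...,1]<66)
rect(w[m][:,:2],"plate part")
m=(abs(u[...,0]-22)<12)&(abs(u[...,1]-20)<12)&(z>64)&(z<71)&(g>60); print("pin",m.sum(),np.median(w[m],0))
```

```text
at [566.9 -31.1  80.5] [ 3.14e+00 -2.00e-03  1.75e+00] F [-0.  -1.3  6.1] w 9.6 t 12.95
slide(tool) [31.1 -0.3  0.1]
turn [ 0.001 -0.002  0.001]
plate part 9719 [608.2 -17.6] [47.2 64.4] 10.1
pin 10 [599.09704801  12.24897357  70.31063399]
```

View pics/w6.png

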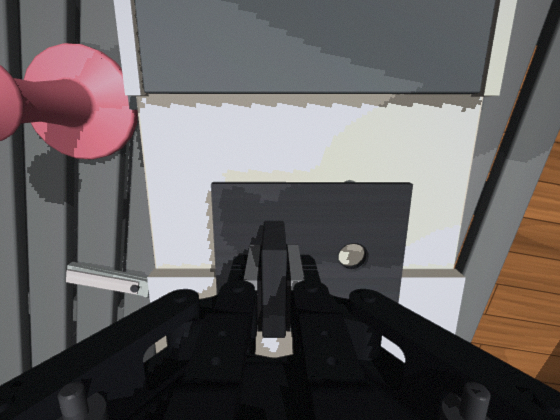

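Run:
```python
from h import *
f=np.load("w6.npz"); fx,fy,cx,cy=f["K"]; T=f["T"]
g=f["img"].mean(-1)
m=np.zeros(g.shape,np.uint8); m[238:274,332:370]=(g[238:274,332:370]>60)
l=cv2.connectedComponentsWithStats(m); i=1+np.argmax(l[2][1:,4]); b=l[2][i]; 
pts=np.argwhere(l[1]==i)[:,::-1].astype(np.float32); print("hole box",b[:4],pts.mean(0)); 
c,_=cv2.minEnclosingCircle(pts); print("hole c",c)
def ray(c,zz):
    r=T[:3,:3]@[(c[0]-cx)/fx,(c[1]-cy)/fy,1]; return T[:3,3]+r*(zz-T[2,3])/r[2]
h=ray(c,75); print("hole w",h, unit(h[:2]))
print("pred from tcp", np.array([566.9,-31.1])+40*np.array([np.cos(.179),np.sin(.179)]))
f5=np.load("w5.npz"); w=f5["w"]; m=(abs(w[...,0]-601)<9)&(abs(w[...,1]-7)<9)&(w[...,2]>66.5)&(w[...,2]<72)
p=np.argwhere(m); print("pin px",p.mean(0)[::-1],m.sum(),w[m].mean(0), p.min(0),p.max(0))
for n in("scene","side"):
    d=get_image(n); w=cloud(d); g=d["img"].mean(-1); u=unit(w[...,:2]); z=w[...,2]
    # hole pixels: bright within plate region
    m=(abs(w[...,0]-h[0])<12)&(abs(w[...,1]-h[1])<12)&(g>120); print(n,"hole",m.sum(),w[m].mean(0) if m.sum() else 0)
    m=(abs(u[...,0]-22)<10)&(abs(u[...,1]-20)<10)&(z>65.5)&(z<72)&(g>90); print("pin",m.sum(),w[m].mean(0) if m.sum() else 0)
```

```text
hole box [338 244  26  22] [350.58734 254.34717]
hole c (350.3196716308594, 254.0901641845703)
hole w [605.30239242 -22.78962228  75.        ] [ 19.836526   -11.17853111]
pred from tcp [606.26088922 -23.97817438]
pin px [335.14790287  10.86313466] 453 [600.08793593   6.81873688  68.95496263] [  0 324] [ 24 346]
scene hole 1135 [604.15591329 -22.53026226 446.07706142]
pin 0 0
side hole 2 [607.2951987  -33.86871898 222.78071282]
pin 0 0
```

Emit:
carry_out(slide=[[6,0,0],[8,0,0],[8,0,0],[6,0,0],[3,-0.2,0]], turn=[[0,0,0],[0,0,0],[0,0,0],[0,0,0],[0,0,0]], hand=[0,0,0,0,0])

```text
clock: 13.47
eef_pos: [559.1, 0.2, 78.7]
eef_rot: [-3.138, -0.004, 1.751]
contact_force: [-0.6, 1.0, -1.7]
gripper_width: 9.3
```

Emit:
carry_out(slide=[[0,0,0],[0,0,0]], turn=[[0,0,0],[0,0,0]], hand=[0,0])

```text
clock: 13.63
eef_pos: [559.4, -1.2, 78.7]
eef_rot: [-3.138, -0.002, 1.75]
contact_force: [-0.4, 0.4, -2.5]
gripper_width: 9.2
```

Run:
```python
from h import *
d=get_image("wrist"); e=get_image("scene")
save("w7",np.hstack([cv2.resize(d["img"][215:295,300:400],(500,400),interpolation=cv2.INTER_CUBIC),cv2.resize(e["img"][215:270,255:310],(300,400),interpolation=cv2.INTER_CUBIC)]))
go([561.1,-0.5,80.5],1.7488)
```

```text
at [560.1  -1.9  79.1] [-3.140e+00 -1.000e-03  1.749e+00] F [-0.3  0.3 -2.2] w 9.4 t 13.73
slide(tool) [ 1.2  1.2 -1.4]
turn [-0.002 -0.001  0.   ]
```

View pics/w7.png

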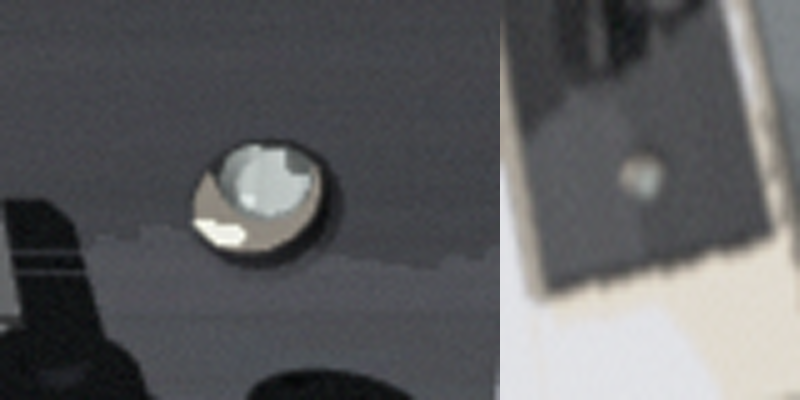

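In the wrist crop, the pin (265,182) sits inside the hole (centre about (265,202)). Allowing for parallax, it is about 1.3 mm towards +x of the hole's centre, and the TCP reading agrees. I'll correct that and lower.

Emit:
carry_out(slide=[[0.2,0.6,0],[0.2,0.6,0],[0,0,1],[0,0,1],[0,0,0]], turn=[[0,0,0],[0,0,0],[0,0,0],[0,0,0],[0,0,0]], hand=[0,0,0,0,0])

```text
clock: 14.15
eef_pos: [562.1, -1.7, 78.0]
eef_rot: [3.142, -0.001, 1.749]
contact_force: [0.2, -0.1, -2.1]
gripper_width: 9.3
```

Emit:
carry_out(slide=[[0,0,1],[0,0,1],[0,0,0],[0,0,0]], turn=[[0,0,0],[0,0,0],[0,0,0],[0,0,0]], hand=[0,0,0,0])

```text
clock: 14.48
eef_pos: [561.8, -1.5, 75.8]
eef_rot: [-3.141, -0.001, 1.749]
contact_force: [-1.3, 1.6, -3.4]
gripper_width: 9.7
```

Emit:
carry_out(slide=[[0,0,1],[0,0,1],[0,0,1],[0,0,0],[0,0,0]], turn=[[0,0,0],[0,0,0],[0,0,0],[0,0,0],[0,0,0]], hand=[0,0,0,0,0])

```text
clock: 14.9
eef_pos: [561.9, -1.5, 72.9]
eef_rot: [-3.141, -0.001, 1.749]
contact_force: [-0.4, 1.8, -2.4]
gripper_width: 9.2
```

Emit:
carry_out(slide=[[0,0,1],[0,0,0.5],[0,0,0.5],[0,0,0],[0,0,0]], turn=[[0,0,0],[0,0,0],[0,0,0],[0,0,0],[0,0,0]], hand=[0,0,0,0,0])

```text
clock: 15.32
eef_pos: [562.0, -1.5, 71.0]
eef_rot: [-3.141, -0.001, 1.749]
contact_force: [-1.6, 2.2, -0.9]
gripper_width: 9.5
```

Emit:
carry_out(slide=[[0,0,0.5],[0,0,0.3],[0,0,0],[0,0,0]], turn=[[0,0,0],[0,0,0],[0,0,0],[0,0,0]], hand=[0,0,0,0])

```text
clock: 15.65
eef_pos: [562.0, -1.5, 70.6]
eef_rot: [3.142, -0.001, 1.749]
contact_force: [-2.5, 2.6, 1.8]
gripper_width: 9.5
```

The plate is on the trough floor, so I'll release it and rise.

Emit:
carry_out(slide=[[0,0,0],[0,0,0],[0,0,0],[0,0,0],[0,0,0]], turn=[[0,0,0],[0,0,0],[0,0,0],[0,0,0],[0,0,0]], hand=[0.15,0.25,0.35,0.45,0.5])

```text
clock: 16.07
eef_pos: [562.5, -2.0, 70.4]
eef_rot: [3.141, 0.0, 1.748]
contact_force: [-0.0, -0.0, -0.0]
gripper_width: 42.4
```

Emit:
carry_out(slide=[[0,0,-5],[0,0,-15],[0,0,-25],[0,0,-25],[0,0,-30]], turn=[[0,0,0],[0,0,0],[0,0,0],[0,0,0],[0,0,0]], hand=[0.5,0.5,0.5,0.5,0.5])

```text
clock: 16.48
eef_pos: [561.2, -1.8, 170.5]
eef_rot: [-3.139, -0.0, 1.749]
contact_force: [1.1, -0.6, -0.3]
gripper_width: 42.6
```

Emit:
carry_out(slide=[[-20,0,-20],[-30,0,-20],[-30,0,-10],[-30,0,0],[-10,0,0]], turn=[[0,0,0],[0,0,0],[0,0,0],[0,0,0],[0,0,0]], hand=[0.5,0.5,0.5,0.5,0.5])

```text
clock: 16.9
eef_pos: [584.5, -123.7, 221.9]
eef_rot: [3.138, 0.003, 1.745]
contact_force: [-0.7, 0.6, 0.4]
gripper_width: 42.6
```

Run:
```python
from h import *
d=get_image("wrist"); save("w8",d["img"]); w=cloud(d); u=unit(w[...,:2]); z=w[...,2]; g=d["img"].mean(-1)
m=(u[...,1]>-24)&(u[...,1]<64)&(abs(u[...,0])<80)&(g<110)&(z>61)&(z<80)
rect(u[m],"plate(unit)")
for a in(-40,0,30):
  for b in(-8,50):
    k=m&(abs(u[...,0]-a)<7)&(abs(u[...,1]-b)<7); print(a,b,k.sum(),np.median(z[k]) if k.any() else None)
m=(z>64)&(z<73)&(abs(u[...,0]-22)<9)&(abs(u[...,1]-20)<9)&(g>90); print("pin",m.sum(),u[m].mean(0),z[m].max() if m.any() else 0)
m=(abs(u[...,1]-66)<20)&(abs(u[...,0])<60)&(z>67)&(z<71)&(g<140); print("door front",np.percentile(u[m][:,1],1) if m.any() else None)
print(get_state()["contact_force"])
```

```text
plate(unit) 9408 [-0.7 15.9] [72.8 95.9] 89.9
-40 -8 268 65.49507379673551
-40 50 219 65.44378234659723
0 -8 269 65.4088860002887
0 50 216 65.49302138496012
30 -8 273 65.40624219504036
30 50 207 65.38185463500946
pin 115 [20.30097586 19.42294253] 71.15020159662458
door front 46.35603827166875
[-0.23503852 -0.69365493  0.01221342]
```

View pics/w8.png

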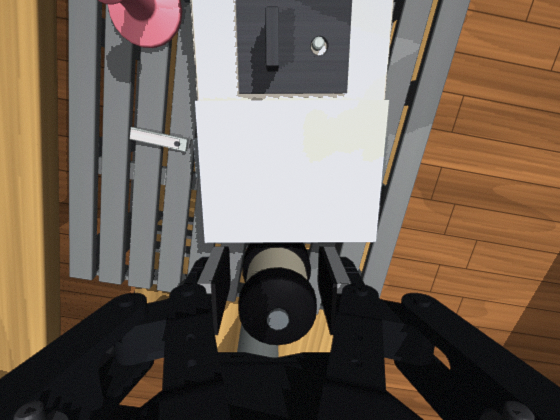

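The plate lies flat, with its top at 65.4 mm at all six sampled points, and the pin stands in the hole at (319,45). I'll check the door and bystanders against the first scene image.

Run:
```python
from h import *
f=np.load("scene.npz"); a=f["img"].astype(int); d=get_image("scene"); b=d["img"].astype(int)
diff=abs(a-b).max(-1)
for n,(x0,x1,y0,y1) in dict(cup=(355,405,180,240),holder=(264,306,155,192),door=(312,365,185,262),lantern=(125,178,215,285)).items(): print(n,"changed px >40:",(diff[y0:y1,x0:x1]>40).sum(), "of",(y1-y0)*(x1-x0))
save("s9",d["img"]); go([0,0,0])
```

```text
cup changed px >40: 0 of 3000
holder changed px >40: 0 of 1554
door changed px >40: 0 of 4081
lantern changed px >40: 0 of 3710
at [ 583.3 -121.7  220.2] [ 3.142 -0.     1.745] F [-0.5  0.3 -0.4] w 42.3 t 17.0
slide(tool) [ 221.1 -553.3  220.2]
```

View pics/s9.png

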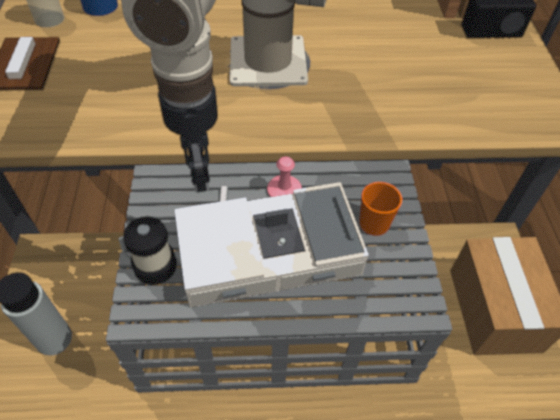

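The scene view shows the plate over the pin at (278,235), the door unchanged and the clipper on the slats at (223,193). The cup, lantern and holder haven't moved, so I'm handing in.

```bash
python3 -c "
from workcell import *
print(close_job())"
```

```text
the job is handed in; nothing more can be done
None
```

The door is locked for carrying, and I handed the job in at about 17 s on the robot's clock.

- **Clipper:** I lifted the nail clipper out of the trough and lowered it until it touched the crate slats on the unit's -x side. I released it only then, and it lies flat about 60 mm from the unit.
- **Plate:** I gripped the plate by its tab, turned it parallel to the unit and slid it along the deck until its hole was over the pin. I then lowered it onto the trough floor and let go.

**Last checks:**
- The plate's top measured about 65.4 mm at all six sampled points, so it lies flat, and the pin shows in the hole.
- The door, cup, lantern and holder areas showed no changed pixels against the first scene image.
- The robot was clear of everything, with no contact force beyond sensor noise.

**What didn't go cleanly:**
- The first descent stopped about 11 mm short sideways, because the speed limit clipped a row. The clipper slid a little along the trough floor as the jaws closed, but it ended up held at its middle.
- The plate sagged by 1–2 mm in the grip once its back edge left the deck, before I lowered it.
- An automatic reading of the door's front edge (46 mm) disagreed with the shut position. It probably picked up the plate's tab or its edge, so I relied on the image comparison instead.

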